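# Press one cover button home on a coat rack

## Task

The red cover button on the wooden coat rack has its glue and is ready: press it gently down with the fingertips until its head sits fully home on the board, as the green one already does, then withdraw. Do not touch the other cover buttons, do not pull any button out, and leave the tape, tin, dowel stand and mallet where they are.

Things in the scene. Friction and masses are not known exactly. Their poses are not given: they have to be found in the camera images.
- rack: pine coat rack board held fast on the bench: 160 mm along its x, 360 along y, 22 thick; origin at the centre of its underside. Three coat pegs, 26 mm thick, stand 50 mm above its top at x 45, y -140, 0, 140 mm. Five cover buttons, colours in any order, sit at (-40,-140), (40,-70), (-40,0), (40,70), (-40,140) mm. Four brass bench dogs 16 mm high stand at its long edges
- red_top (a point): centre of the flat top of the red cover button, the one to press: round head 32 mm across and 9 mm high (flat part 18 mm across) on a 12 mm stem; z points up. It slides only up and down. Its top is 9 mm above the board's top when home, 18 to 21 mm at the start
- red (a joint): how far the red button has been pressed in: grows as it goes down, 0.012 (m) is home (head on the board, a firm stop), smaller is proud; it starts at 0 to 0.003. It slides with a steady friction of about 4 N and stays where it is left; negative values mean that it is being pulled out
- blue_top (a point): centre of the top of the blue cover button, of the same size as the red one; standing proud, its top 17 to 21 mm above the board's top; not to be touched
- yellow_top (a point): centre of the top of the yellow cover button, of the same size as the red one; standing proud, its top 17 to 21 mm above the board's top; not to be touched
- white_top (a point): centre of the top of the white cover button, of the same size as the red one; standing proud, its top 17 to 21 mm above the board's top; not to be touched
- green_top (a point): centre of the top of the green cover button, of the same size as the red one; already home, its top 9 mm above the board's top; not to be touched
- tape: roll of amber tape lying flat, 100 mm across, 30 mm high, origin at the centre of its underside; loose, to be left alone
- tin: open tin with brushes, 74 mm across, 180 mm high with the brushes, origin at the centre of its underside; loose, to be left alone
- stand: wooden disc 110 mm across, 18 mm thick, with three upright dowels 12 mm thick that reach 148 mm, origin at the centre of its underside; loose, to be left alone
- mallet: wooden mallet lying down: head 60 by 110 by 70 mm, centred 120 mm along its x; handle 24 mm thick along its x, from 130 mm behind the origin; origin under the handle at bench height; loose, to be left alone

How it is judged (in metres and radians):
On the way:
1. the fingertips press the red button down (value of joint red above 0.006 m and contact force between red and the fingers above 0.5 N), for 0.02 s.
At the end, for the whole second after the job is handed in: The red button is pressed in to within 1.5 mm of home and stays there, the other four buttons are within 2 mm of, and the tape, tin, stand and mallet within 10 mm of where they were (value of joint red above 0.0105 m and distance of each of blue_top, yellow_top, white_top, green_top from where it was at the start of the episode below 0.002 m and distance of each of tape, tin, stand, mallet from where it was at the start of the episode below 0.01 m); the robot touches nothing.
It fails at once if another cover button is touched (more than 0.5 N) (contact force between any of blue, yellow, white, green and the fingers above 0.5 N or contact force between any of blue, yellow, white, green and the arm above 0.5 N).
It fails at once if the red button is pressed harder than 40 N (contact force between red and the fingers above 40 N or contact force between red and the arm above 40 N).
It fails at once if the red button is pulled out of its hole by more than 2 mm (value of joint red below -0.002 m).
It fails at once if another button is pushed or pulled by more than 2 mm (distance of any of blue_top, yellow_top, white_top, green_top from where it was at the start of the episode above 0.002 m).
It fails at once if the tape, tin, stand or mallet is moved by more than 10 mm or lifted (distance of any of tape, tin, stand, mallet from where it was at the start of the episode above 0.01 m).
It also fails if it takes over 29 s, if anything falls off the work surface, if the arm or the gripper's body presses on something with over 40 N, if the wrist force passes 120 N, or if a joint passes its speed limit or range.

## Robot

A 6-joint arm with a two-finger parallel gripper is mounted at the origin on the work surface. World frame = base frame: x ahead of the robot, y to its left, z up, the work surface at z = 0. Lengths are in m, angles in degrees, forces in N, time in s.
With the tool pointing down it reaches from about 0.4 to 0.825 m from the base axis. Payload 7 kg.
Tool frame: the origin (TCP) lies on the centre line of the jaws, within the pads' length; the fingertips stand 14 mm ahead of it and the grasp point (between the pads) lies 5 mm behind it; z points along the fingers, y is the line along which they close (so a half turn about z gives the same grasp; the last joint's range is limited). The gripper opens to 88 mm and grips with 3 to 60 N. Pads are 19 mm wide; open, the fingers measure 130 mm over their backs; the gripper's body (78 mm by 193 mm) begins 47 mm behind the grasp point.
Start: joints at [-58.092, 20.546, 0.682, 0, -70.136, -16.507], TCP at [0.179, -0.651, 0.241] pointing down, gripper open.
Joint ranges: [-176.03, 176.03], [-82.01, 121.73], [-58.28, 71.71], [-173.87, 95.51], [-174.79, -0.11], [-173.66, 173.66]. Speed limits (degrees/s): [136.94, 136.94, 172.46, 180, 180, 180].

## Interface

Orientations are given as [roll, pitch, yaw] about the fixed x, y, z axes, in that order (R = Rz(yaw) Ry(pitch) Rx(roll)).
In Python, from plant import r gives the robot as it stands.
- The arm moves only by the tool send_rows, never from a script. Its argument "steps" is a list of rows, each an object with "dp": the shift along the tool's x, y, z in mm, a list of three; "roll": the turn about the tool's z in rad; "jaw": the opening in per cent of the stroke, from 0 (shut) to 100 (fully open). In form: [{"dp": [tx, ty, tz], "roll": roll, "jaw": jaw}, ...]. A call has 1 to 5 rows; each row is the pose to reach, as a shift and turn from the pose commanded when the call began, along the tool's axes at that moment; what a row does not reach only later rows make up. A row lasts 1/8 s, in which the tool goes at most 62.5 mm and 10.7 degrees, less where a joint would pass 70% of its speed; a pose out of reach is approached as far as the arm can. A call with a gripper value outside its range is refused whole. The fingers move at their own pace and stop on an object; "newtons" is the grip in N (left out, the last holds). Time passes only in rows, so rows that repeat a pose let the fingers close. It gives the time, the measured TCP pose, the force, the opening and the grip force at its end, in the units of the state.
- r.get_state(): the state, without advancing time (a new reading comes with each control period).
- r.capture(name): name is "scene" or "top" or "wrist"; returns a dict with "image" (420x560x3 uint8, blue, green, red), "K" (3x3 intrinsics, pixels), "rvec" (rotation vector, rad) and "tvec" (3), from world to camera coordinates, as OpenCV has them. Camera axes: x right, y down, z forward; pixel columns grow to the right and rows downward; lengths in m; the calibration is good to about 2 mm. A picture is of the moment at which its call begins. There is no depth.
- r.close_job(): hands the job in; it is judged then, once.
The state is a dict: "time_s": time; "joints": joint angles; "qd": joint speeds; "joint_torque": joint torques, N m; "tcp_pos": TCP position; "eef_rot": TCP orientation; "contact_force": force on the tool from outside, world axes, zero at the start; "moment": the same for the moment, N m; "gripper_width": finger opening in m; "gripper_force": force on a finger pad.
Only numpy, scipy, OpenCV 4.12 (cv2) and the standard library are available. Lean on these libraries where they do the work, as an engineer would, in place of code of your own. Each camera call takes 0.05 s, during which the arm holds its last target. There are 200 camera calls.

## Working session

There is one attempt and no reset: what is moved stays moved. The work goes in short steps, Python scripts to look and compute and a tool call to move; the robot and the scene stay as the last step left them, time stands still between calls to the robot, and variables do not carry over. Pictures are saved under pics/ and viewed, at most 10 in all, crops included, and the job is handed in when it is done.

Besides the shell and the picture viewer there is one more tool, called by a JSON object that holds its "name" and its "arguments". send_rows: Moves the arm, as the interface text tells. Its arguments: {"type":"object","properties":{"steps":{"type":"array","items":{"type":"object","properties":{"dp":{"type":"array","items":{"type":"number"}},"roll":{"type":"number"},"jaw":{"type":"number"}}}},"newtons":{"type":"number"}},"required":["steps"]}

```bash
mkdir -p pics; cat > h.py <<'E'
import numpy as np, cv2
from plant import r
def cap(n,f=None):
    c=r.capture(n)
    if f: cv2.imwrite('pics/'+f,c['image'])
    return c
def ray(c,uv,z):
    R=cv2.Rodrigues(np.array(c['rvec'],float))[0]; t=np.array(c['tvec'],float).ravel()
    p=cv2.undistortPoints(np.array([[uv]],float),np.array(c['K']),None).ravel()
    d=R.T@np.r_[p,1]; o=-R.T@t
    return o+d*(z-o[2])/d[2]
def blobs(c,amin=30):
    h=cv2.cvtColor(c['image'],cv2.COLOR_BGR2HSV); out=[]
    for n,lo,hi in [('red',(172,120,60),(180,255,255)),('red0',(0,150,60),(6,255,255)),('green',(45,90,40),(85,255,255)),('blue',(95,100,50),(130,255,255)),('yellow',(24,130,90),(34,255,255))]:
        m=cv2.inRange(h,lo,hi)
        k,_,s,ce=cv2.connectedComponentsWithStats(m)
        for i in range(1,k):
            if s[i,4]>amin: out.append((n,s[i].tolist(),ce[i].round(1).tolist()))
    return out
E
python3 - <<'E'
from h import *
for n in('scene','top'):
    c=cap(n,n+'1.png'); print(n)
    for b in blobs(c): print(b,ray(c,b[2],.035).round(4))
s=r.get_state();print(s['tcp_pos'],s['eef_rot'],s['time_s'],s['contact_force'])
E
```

```text
scene
('red0', [297, 219, 11, 9, 72], [302.2, 222.9]) [0.5564 0.0445 0.035 ]
('green', [288, 251, 11, 10, 83], [293.1, 255.5]) [ 0.6303 -0.0409  0.035 ]
('blue', [283, 0, 40, 9, 202], [300.3, 2.7]) [-0.429   0.7796  0.035 ]
('blue', [552, 160, 8, 17, 78], [556.8, 169.6]) [0.8289 0.802  0.035 ]
('blue', [251, 238, 11, 8, 66], [255.9, 241.5]) [ 0.5374 -0.0946  0.035 ]
('yellow', [505, 129, 15, 22, 124], [511.4, 139.7]) [0.6628 0.8004 0.035 ]
top
('red0', [254, 197, 9, 10, 72], [258.0, 201.5]) [0.5545 0.0499 0.035 ]
('green', [284, 172, 10, 10, 78], [288.2, 176.5]) [ 0.6229 -0.031   0.035 ]
('blue', [306, 205, 9, 9, 59], [309.6, 209.1]) [ 0.5351 -0.0893  0.035 ]
[ 0.17910477 -0.65036887  0.23971679] [ 1.79912982e+02 -7.99058796e-03 -1.64607149e+02] 0.1 [-0.25218987  0.28009727  0.41571155]
```

View pics/top1.png

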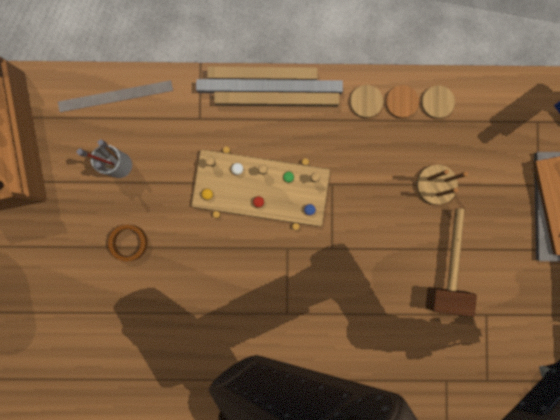

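View pics/scene1.png

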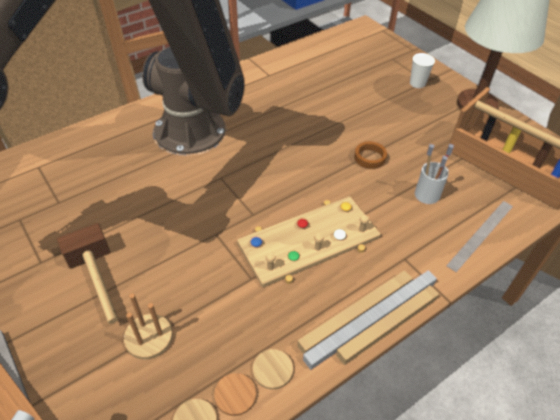

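The top view shows the red button at (258,201), between yellow (207,194) and blue (310,210), with pegs along the far edge. The scene view shows red at (302,223). Both rays put it near (0.555, 0.047). The path there at the current height is clear, so I'm setting out.

{"name": "send_rows", "arguments": {"steps": [{"dp": [-39, 41, 0], "roll": 0, "jaw": 0}, {"dp": [-78, 82, 0], "roll": 0, "jaw": 0}, {"dp": [-117, 123, 0], "roll": 0, "jaw": 0}, {"dp": [-156, 164, 0], "roll": 0, "jaw": 0}, {"dp": [-195, 205, 0], "roll": 0, "jaw": 0}], "newtons": 10}}

```text
time_s: 0.72
tcp_pos: [0.3132, -0.3996, 0.2403]
eef_rot: [180.0, -0.0, -164.6]
contact_force: [0.5, -1.1, 0.5]
gripper_width: 0.0431
gripper_force: 0.0
```

{"name": "send_rows", "arguments": {"steps": [{"dp": [-39, 41, 0], "roll": 0, "jaw": 0}, {"dp": [-78, 82, 0], "roll": 0, "jaw": 0}, {"dp": [-117, 123, 0], "roll": 0, "jaw": 0}, {"dp": [-156, 164, 0], "roll": 0, "jaw": 0}, {"dp": [-195, 205, 0], "roll": 0, "jaw": 0}]}}

```text
time_s: 1.35
tcp_pos: [0.4468, -0.1501, 0.2406]
eef_rot: [180.0, 0.0, -164.6]
contact_force: [0.7, -0.5, 0.2]
gripper_width: 0.0009
gripper_force: 0.0
```

{"name": "send_rows", "arguments": {"steps": [{"dp": [-39, 40, 15], "roll": 0, "jaw": 0}, {"dp": [-78, 80, 30], "roll": 0, "jaw": 0}, {"dp": [-117, 120, 45], "roll": 0, "jaw": 0}, {"dp": [-156, 161, 60], "roll": 0, "jaw": 0}, {"dp": [-156, 161, 60], "roll": 0, "jaw": 0}]}}

```text
time_s: 1.98
tcp_pos: [0.5545, 0.0475, 0.1784]
eef_rot: [-180.0, -0.2, -164.4]
contact_force: [0.6, 0.4, -0.1]
gripper_width: 0.0004
gripper_force: 0.0
```

```bash
python3 - <<'E'
from h import *
for n in('wrist','top','scene'):
    c=cap(n,n+'2.png'); print(n)
    for b in blobs(c):
        if b[0]!='x': print(b,ray(c,b[2],.0415).round(4))
s=r.get_state();print(s['tcp_pos'],s['eef_rot'],s['time_s'],s['contact_force'])
E
```

```text
wrist
('red0', [267, 180, 35, 34, 920], [284.2, 196.2]) [0.5533 0.0469 0.0415]
('green', [166, 224, 34, 32, 814], [182.4, 239.7]) [ 0.6167 -0.0302  0.0415]
('blue', [113, 113, 38, 36, 1071], [131.1, 130.5]) [ 0.5332 -0.088   0.0415]
top
('blue', [305, 205, 9, 9, 62], [309.2, 209.2]) [ 0.5345 -0.0877  0.0415]
scene
('red0', [297, 219, 11, 9, 73], [302.2, 223.0]) [0.5608 0.0408 0.0415]
('green', [288, 251, 11, 10, 83], [293.1, 255.5]) [ 0.634  -0.0439  0.0415]
('blue', [283, 0, 25, 9, 148], [296.0, 3.2]) [-0.4257  0.7538  0.0415]
('blue', [552, 160, 8, 17, 77], [556.8, 169.6]) [0.8314 0.7939 0.0415]
('blue', [251, 238, 11, 8, 66], [255.9, 241.5]) [ 0.5416 -0.0972  0.0415]
('yellow', [505, 128, 15, 23, 117], [511.6, 139.0]) [0.6645 0.7957 0.0415]
[0.55351512 0.04448065 0.18027144] [-1.79994021e+02 -5.96110748e-02 -1.64585725e+02] 2.125 [-1.2399924   0.18329311  0.03274318]
```

View pics/wrist2.png

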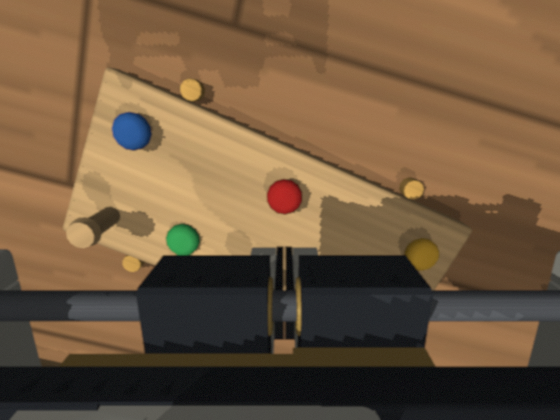

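The wrist view shows red at (284,196), which casts to (0.553, 0.047). That is straight under the closed fingertips, and the neighbours are well clear. Descending to just above it.

{"name": "send_rows", "arguments": {"steps": [{"dp": [0, 1, 35], "roll": 0, "jaw": 0}, {"dp": [0, 1, 70], "roll": 0, "jaw": 0}, {"dp": [0, 1, 95], "roll": 0, "jaw": 0}, {"dp": [0, 1, 112], "roll": 0, "jaw": 0}, {"dp": [0, 1, 112], "roll": 0, "jaw": 0}]}}

```text
time_s: 2.75
tcp_pos: [0.5527, 0.0443, 0.0681]
eef_rot: [-180.0, -0.1, -164.7]
contact_force: [0.1, -0.4, 1.2]
gripper_width: 0.0001
gripper_force: 0.0
```

```bash
python3 - <<'E'
from h import *
c=cap('wrist','wrist3.png')
for b in blobs(c): print(b,ray(c,b[2],.0385).round(4))
P=[]
for i in range(6):
    s=r.get_state();P.append(s['tcp_pos']);cap('top')
print(np.mean(P,0),np.std(P,0),s['contact_force'])
E
```

```text
('red0', [263, 226, 52, 24, 788], [288.6, 237.7]) [0.5452 0.0447 0.0385]
('red0', [283, 253, 3, 24, 50], [283.9, 264.2]) [0.5615 0.0464 0.0385]
('green', [117, 321, 26, 13, 246], [131.0, 326.1]) [ 0.6257 -0.0318  0.0385]
('blue', [15, 125, 63, 58, 2823], [45.9, 153.3]) [ 0.533  -0.0881  0.0385]
[0.55409432 0.04535042 0.06960226] [0.00029629 0.00035307 0.00027202] [ 0.51296047  0.69114946 -0.09800688]
```

View pics/wrist3.png

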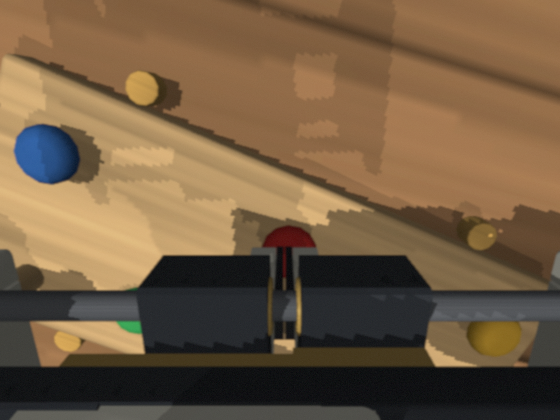

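Fingertips are about 14 mm above the red head. The head is centred at column 289 and the fingers at 284, so I'll shift 2 mm along tool y while going down slowly.

{"name": "send_rows", "arguments": {"steps": [{"dp": [0, 2, 4], "roll": 0, "jaw": 0}, {"dp": [0, 2, 8], "roll": 0, "jaw": 0}, {"dp": [0, 2, 11], "roll": 0, "jaw": 0}, {"dp": [0, 2, 13], "roll": 0, "jaw": 0}, {"dp": [0, 2, 15], "roll": 0, "jaw": 0}]}}

```text
time_s: 3.72
tcp_pos: [0.5531, 0.0476, 0.0536]
eef_rot: [-180.0, -0.0, -164.6]
contact_force: [-1.9, 1.2, 4.4]
gripper_width: 0.0006
gripper_force: 2.0
```

{"name": "send_rows", "arguments": {"steps": [{"dp": [0, 0, 1], "roll": 0, "jaw": 0}, {"dp": [0, 0, 2], "roll": 0, "jaw": 0}, {"dp": [0, 0, 3], "roll": 0, "jaw": 0}, {"dp": [0, 0, 4], "roll": 0, "jaw": 0}]}}

```text
time_s: 4.22
tcp_pos: [0.5531, 0.0476, 0.0495]
eef_rot: [180.0, -0.0, -164.6]
contact_force: [-2.2, -0.1, 2.9]
gripper_width: 0.0003
gripper_force: 2.0
```

{"name": "send_rows", "arguments": {"steps": [{"dp": [0, 0, 1], "roll": 0, "jaw": 0}, {"dp": [0, 0, 2], "roll": 0, "jaw": 0}, {"dp": [0, 0, 3], "roll": 0, "jaw": 0}, {"dp": [0, 0, 3.5], "roll": 0, "jaw": 0}]}}

```text
time_s: 4.72
tcp_pos: [0.5531, 0.0476, 0.0459]
eef_rot: [-180.0, -0.0, -164.6]
contact_force: [-3.0, -0.3, 3.0]
gripper_width: 0.0003
gripper_force: 1.9
```

{"name": "send_rows", "arguments": {"steps": [{"dp": [0, 0, 0.4], "roll": 0, "jaw": 0}, {"dp": [0, 0, 0.7], "roll": 0, "jaw": 0}, {"dp": [0, 0, 1], "roll": 0, "jaw": 0}]}}

```text
time_s: 5.1
tcp_pos: [0.5531, 0.0476, 0.0452]
eef_rot: [-180.0, -0.0, -164.6]
contact_force: [-4.8, 0.2, 7.5]
gripper_width: 0.0003
gripper_force: 3.9
```

{"name": "send_rows", "arguments": {"steps": [{"dp": [0, 0, 0.3], "roll": 0, "jaw": 0}, {"dp": [0, 0, 0.3], "roll": 0, "jaw": 0}]}}

```text
time_s: 5.35
tcp_pos: [0.5531, 0.0476, 0.0452]
eef_rot: [-180.0, -0.0, -164.6]
contact_force: [-3.5, 0.7, 8.2]
gripper_width: 0.0004
gripper_force: 4.2
```

The button has stopped at the expected home height (tip at 31 mm) and the force is above the sliding friction, so it is home. Withdrawing.

{"name": "send_rows", "arguments": {"steps": [{"dp": [0, 0, -5], "roll": 0, "jaw": 0}, {"dp": [0, 0, -25], "roll": 0, "jaw": 0}, {"dp": [0, 0, -65], "roll": 0, "jaw": 0}, {"dp": [0, 0, -110], "roll": 0, "jaw": 0}, {"dp": [-20, 0, -135], "roll": 0, "jaw": 0}]}}

```text
time_s: 5.98
tcp_pos: [0.5732, 0.0531, 0.1828]
eef_rot: [180.0, 0.2, -164.6]
contact_force: [0.9, -0.4, -1.6]
gripper_width: 0.0009
gripper_force: 0.0
```

{"name": "send_rows", "arguments": {"steps": [{"dp": [0, 0, 0], "roll": 0, "jaw": 0}, {"dp": [0, 0, 0], "roll": 0, "jaw": 0}]}}

```text
time_s: 6.22
tcp_pos: [0.572, 0.0529, 0.179]
eef_rot: [180.0, -0.0, -164.6]
contact_force: [-0.8, -0.6, -0.5]
gripper_width: 0.0004
gripper_force: 0.0
```

```bash
python3 - <<'E'
from h import *
c=cap('wrist','wrist4.png')
for b in blobs(c): print(b,ray(c,b[2],.031).round(4))
s=r.get_state();print(s['tcp_pos'],s['contact_force'],s['time_s'])
E
```

```text
('red0', [267, 157, 34, 34, 891], [283.3, 173.2]) [0.554 0.047 0.031]
('green', [164, 205, 34, 32, 829], [180.3, 221.0]) [ 0.6218 -0.0323  0.031 ]
('blue', [109, 90, 38, 38, 1134], [127.5, 108.2]) [ 0.5352 -0.0921  0.031 ]
[0.57165691 0.05272298 0.17868843] [ 0.48631665 -0.48318067  0.66155282] 6.275
```

View pics/wrist4.png

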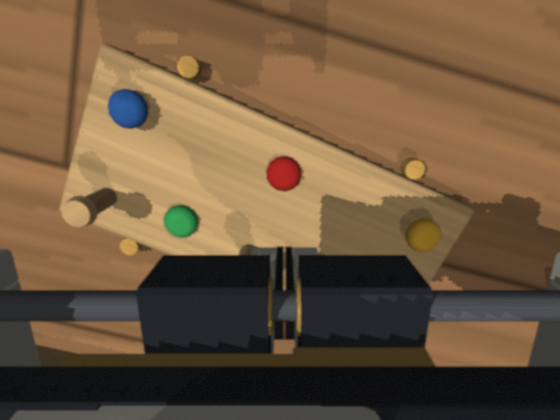

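The red button at (283,173) is now as small as the green one (34 px against 38 px for blue) and shows hardly any shadow, so it is home. The arm is clear of everything.

```bash
python3 -c "
from plant import r
print(r.close_job())"
```

```text
the job is handed in; nothing more can be done
None
```

The red button is pressed home (it stopped at the expected height, force reading about 8 N), nothing else was touched as far as the pictures and force readings show, the arm is withdrawn, and the job is handed in; no verdict came back.

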